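# Push the printer bed's hidden transport latch home by feel

## Robot

A 6-joint arm with a two-finger parallel gripper is mounted at the origin on the work surface. World frame = base frame: x ahead of the robot, y to its left, z up, the work surface at z = 0. Lengths are in m, angles in rad, forces in N, time in s.
With the tool pointing down it reaches from about 0.35 to 0.975 m from the base axis. Payload 4.9 kg.
Tool frame: the origin (TCP) lies on the centre line of the jaws, within the pads' length; the fingertips stand manip.tcp_to_tips ahead of it and the grasp point (between the pads) is the TCP (manip.tcp_to_tips is the distance from the TCP to the fingertips, in m); y points along the fingers, z is the direction in which the jaws open and shut, and the axes are right-handed (so a half turn about y gives the same grasp; the last joint's range is limited). The gripper opens to 85 mm and grips with 20 to 120 N. Pads are 22 mm wide; open, the fingers measure 114 mm over their backs; the gripper's body (76 mm by 85 mm) begins 54 mm behind the grasp point. The pads swing forward as they close: fully open they stand 13 mm farther back than shut.
Start: joints at [1.011, 0.053, 1.613, -0, 1.476, -0.119], TCP at [0.267, 0.565, 0.25] pointing down, gripper open.
Joint ranges: [-3.01, 3.01], [-1.01, 2.22], [0.06, 2.58], [-1.02, 4.17], [0.09, 2.62], [-3.14, 3.14]. Speed limits (rad/s): [2.57, 2.57, 3.14, 3.14, 3.14, 3.14].

## Interface

Orientations are given as a unit quaternion [w, x, y, z].
In Python, from plant import manip gives the robot as it stands.
- The arm moves only by the tool apply_moves, never from a script. Its argument "moves" is a list of rows, each a list of 7 numbers: the gripper's target within -1 to 1 (shut at 1, half-way at 0, fully open at -1), then the shift along the tool's x, y, z in mm, then the turn, a rotation vector about the tool's x, y, z in degrees. A call has 1 to 20 rows; each row shifts and turns the commanded pose from where the row before left it, along the tool's axes as they then stand; what a row does not reach is not made up. A row lasts 1/10 s, in which the tool goes at most 50 mm and 8.59 degrees, less where a joint would pass 70% of its speed; a pose out of reach is approached as far as the arm can. A call with a gripper value outside its range is refused whole. The fingers move at their own pace and stop on an object; the grip force is fixed at half the most. Time passes only in rows, so rows that do not move let the fingers close. It gives the time, the measured TCP pose, the force and the opening at its end, in the units of the state.
- manip.state(): the state, without advancing time (a new reading comes with each control period).
- manip.grab_frame(name): name is "scene" or "top"; returns the picture (480x640x3 uint8, blue, green, red); there is no depth.
- manip.calibration(name): a dict with "mtx" (3x3 intrinsics, pixels), "T" (4x4, takes a point from camera to world coordinates). Camera axes: x right, y down, z forward; pixel columns grow to the right and rows downward; lengths in m; the calibration is good to about 2 mm. A picture is of the moment at which its call begins. calibration takes no time and is no camera call.
- manip.job_done(): hands the job in, once; it reports no verdict.
The state is a dict: "time": time; "joint_pos": joint angles; "joint_vel": joint speeds; "joint_efforts": joint torques, N m; "tool_pos": TCP position; "tool_rot": TCP orientation; "contact_force": force on the tool from outside, world axes, zero at the start; "ft_torque": the same for the moment, N m; "gripper_width": opening from 0.0 (shut) to 1.0 (fully open).
Only numpy, scipy, OpenCV 4.12 (cv2) and the standard library are available. Lean on these libraries where they do the work, as an engineer would, in place of code of your own. Each camera call takes 0.05 s, during which the arm holds its last target. There are 200 camera calls.

## Task

Unlock the printer bed: draw the release rod out of its sleeve by the bare shaft end, lay it on the bench, let go and take it again by its handle, then feel with the rod's tip along the face hidden under the overhanging bed until it drops into the latch slot, and push the latch inside fully home. Afterwards draw the rod out and leave it lying flat on the bench, clear of the printer and out of the sleeve. Do not disturb the spool, the scraper or the bottle.

Things in the scene. Friction and masses are not known exactly. Their poses are not given: they have to be found in the camera images.
- printer: Low black printer base unit, fixed, 330 mm deep, 290 mm wide, steel build plate on top (79 mm high, small white print on it). Origin: on the bench below the middle of the hidden search face, the upright plane x = 0 that looks to the printer's -x, towards the robot. x: level into the machine, y: along the face, z: up. Side rails from y = +-105 mm outward come 30 mm forward of the face.
- face_mid (a point): Middle of the search face, 42 mm above the bench; axes as the printer's. The face is flat, rigid, 2 to 70 mm high, with one upright through-slot 14 mm wide (y), 20 mm tall, its middle at this height but anywhere within 35 mm to either side along y: not given, to be found by touch. The wall is 12 mm thick; the latch's front is 16 mm behind the face.
- latch (a joint): Slide of the latch behind the slot, in m: 0 as found, 0.015 fully home (end stop). It is pushed straight in along the printer's x through the slot by the rod; it needs about 3 to 4 N, has no spring and stays where it is left. The tip is then 31 mm behind the face.
- sleeve: Aluminium rod sleeve fixed on the bench: 155 mm long (x), 42 mm wide over its walls, 37 mm high, closed on top and at the back end, no floor, bore 32 x 32 mm. Low bench flanges reach 34 mm from its middle line. Origin on the bench under its centre; +x points out of its open mouth, at x = +77.5 mm.
- rod: Loose release rod, 130 to 200 g: square aluminium handle 70 x 28 x 28 mm, round steel shaft 8 mm thick, 150 mm long, on the handle's axis. Origin under the handle's middle, on its underside; x along the shaft to the tip, z up. Lies flat, shaft level; centre of mass 20 mm ahead of the origin. At first the handle and half the shaft are in the sleeve; 70 to 81 mm of shaft stick out of its mouth.
- rod_tip (a point): Centre of the shaft's end face: 185 mm along x from the rod's origin and 14 mm above its underside.
- spool: Bystander: filament spool lying flat, 190 mm diameter, 52 mm high, black with white; origin under its centre.
- scraper: Bystander: scraper lying flat, 190 mm long, black handle 18 mm high to its -x, steel blade 45 mm wide to +x; origin under its middle.
- bottle: Bystander: upright clear water bottle with blue cap, 60 mm diameter, 170 mm high; origin under its centre.
- bed_edge (a point): Middle of the build plate's overhanging front edge, at its top, 79 mm above the bench and 70 mm in front of the search face; axes as the printer's. The plate is 270 mm wide (y), 5 mm thick. Under the edge an aluminium lip hangs down to 60 mm above the bench: the rod goes in below it.
There are look-alikes about, which are no part of the job. Of the things that look like the sleeve, take the one that is farthest to the robot's right at the start.

How it is judged:
On the way, in this order (a step that is already met when the one before it is completed fails the run):
1. the rod lies on the bench, wholly out of the sleeve and let go (x of rod in the frame of sleeve above 0.105 m and height (world z) of rod below 0.008 m and height (world z) of rod_tip below 0.025 m and contact force between the fingers and rod below 0.1 N and linear speed of rod below 0.02 m/s), for 0.1 s.
2. the latch is pushed home (value of joint latch above 0.012 m), for 0.1 s.
At the end, for the whole second after the job is handed in: The latch is at least 12 of its 15 mm in; the rod lies flat at rest on the bench (tip under 25 mm high), its tip and the middle of its handle clear in front of the printer's overhanging bed (more than 70 mm in front of the search face) and not in the sleeve (value of joint latch above 0.012 m and x of each of rod_tip, rod in the frame of printer below -0.07 m and not (x of rod in the frame of sleeve between -0.08 and 0.105 m and y of rod in the frame of sleeve between -0.025 and 0.025 m) and height (world z) of rod between -0.005 and 0.032 m and height (world z) of rod_tip below 0.025 m and linear speed of rod below 0.02 m/s and angular speed of rod below 0.2 rad/s); the robot touches nothing.
It fails at once if the spool, scraper or bottle is moved more than 30 mm (distance of any of spool, scraper, bottle from where it was at the start of the episode above 0.03 m).
It also fails if it takes over 72 s, if anything falls off the work surface, if the arm or the gripper's body presses on something with over 40 N, if the wrist force passes 120 N, or if a joint passes its speed limit or range.

## Working session

There is one attempt and no reset: what is moved stays moved. The work goes in short steps, Python scripts to look and compute and a tool call to move; the robot and the scene stay as the last step left them, time stands still between calls to the robot, and variables do not carry over. Pictures are saved under pics/ and viewed, about 8 in all and at most 12, crops included, and the job is handed in when it is done.

Besides the shell and the picture viewer there is one more tool, called after "Emit:" as name(argument=value, ...), one argument or row to a line, values as JSON. apply_moves: Moves the arm, as the interface text tells. Its arguments: {"type":"object","properties":{"moves":{"type":"array","items":{"type":"array","items":{"type":"number"}}}},"required":["moves"]}

```bash
ls; mkdir -p pics; python3 - <<'E'
from plant import manip
import cv2,numpy as np
print(manip.state(), manip.tcp_to_tips)
for n in("scene","top"):
    f=manip.grab_frame(n); cv2.imwrite(f"pics/{n}0.png",f)
    c=manip.calibration(n); print(n,np.round(c["mtx"],1).tolist(),np.round(c["T"],3).tolist())
E
```

```text
pics
{'time': 0.0, 'joint_pos': array([ 1.01099351e+00,  5.33453116e-02,  1.61428712e+00, -3.05466293e-05,
        1.47599288e+00, -1.18995963e-01]), 'joint_vel': array([-1.08976193e-04,  5.18405605e-04, -1.58666909e-04, -1.39607758e-03,
       -8.49965524e-05,  1.56151232e-03]), 'joint_efforts': array([ 4.38031439e-04, -3.93690491e+01, -3.70175207e+01, -8.25811594e-05,
        7.19795848e-03,  1.47095068e-05]), 'tool_pos': array([0.26636237, 0.56475717, 0.24907425]), 'tool_rot': array([-0.68932003,  0.6906825 , -0.15481805,  0.15435982]), 'contact_force': array([-0.77991862,  0.40520372, -0.49725131]), 'ft_torque': array([ 0.02130313, -0.01098913, -0.04668021]), 'gripper_width': 1.0016890859648313} 0.019
scene [[435.1, 0.0, 311.0], [0.0, 435.1, 238.0], [0.0, 0.0, 1.0]] [[-0.656, 0.462, -0.596, 1.147], [0.754, 0.424, -0.502, 0.58], [0.021, -0.779, -0.627, 0.729], [0.0, 0.0, 0.0, 1.0]]
top [[572.8, 0.0, 313.3], [0.0, 572.8, 252.3], [0.0, 0.0, 1.0]] [[-0.001, -0.988, 0.153, 0.324], [-1.0, 0.001, 0.0, 0.041], [-0.0, -0.153, -0.988, 1.464], [0.0, 0.0, 0.0, 1.0]]
```

View pics/scene0.png

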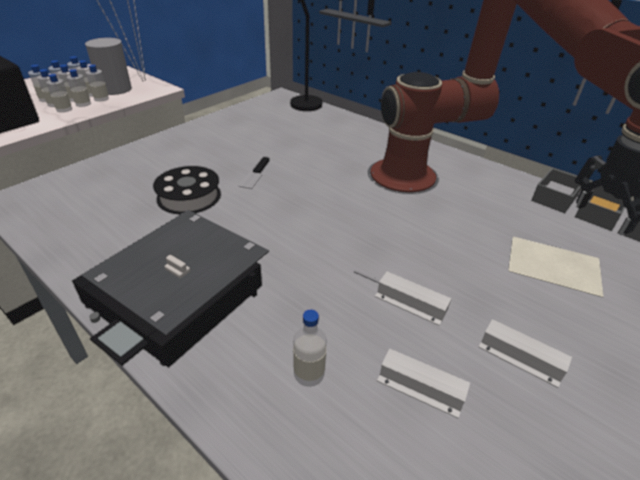

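View pics/top0.png

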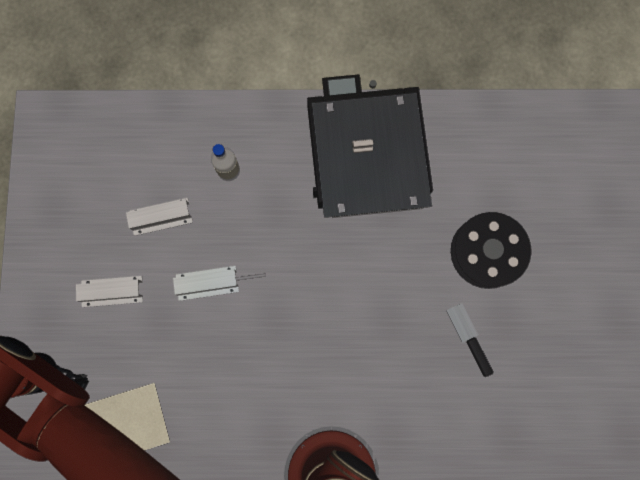

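The scene picture shows three sleeves, the printer, spool, scraper and bottle. In the top view the candidates for the sleeve are (159,216), (110,291) and (206,283). Robot's right is -y, which is larger columns, so I take (206,283). It also has the shaft sticking out to (265,275). I'll check that in one crop and measure it.

```bash
cat > h.py <<'E'
from plant import manip
import cv2,numpy as np
def ray(n,uv,z):
    c=manip.calibration(n);K,T=c["mtx"],c["T"]
    uv=np.atleast_2d(uv).astype(float)
    d=np.c_[uv,np.ones(len(uv))]@np.linalg.inv(K).T@T[:3,:3].T
    o=T[:3,3]; return o+d*((z-o[2])/d[:,2])[:,None]
def proj(n,P):
    c=manip.calibration(n);K,T=c["mtx"],c["T"]
    q=(np.atleast_2d(P)-T[:3,3])@T[:3,:3]; q=q@K.T; return q[:,:2]/q[:,2:]
E
python3 - <<'E'
from h import *
f=cv2.imread("pics/top0.png")
a=cv2.resize(f[250:315,165:275],None,fx=7,fy=4.6*1,interpolation=cv2.INTER_CUBIC)
a=cv2.resize(f[255:310,165:275],(770,385),interpolation=cv2.INTER_CUBIC)
b=cv2.resize(f[190:225,305:445],(770,192),interpolation=cv2.INTER_CUBIC)
b=np.clip(b.astype(float)*2,0,255).astype(np.uint8)
cv2.imwrite("pics/crop1.png",np.vstack([a,b]))
g=cv2.cvtColor(f,cv2.COLOR_BGR2GRAY)
# sleeve bright
m=(g[255:310,165:275]>165).astype(np.uint8)
cs,_=cv2.findContours(m,0,2); c=max(cs,key=cv2.contourArea)+np.array([165,255]); r=cv2.minAreaRect(c)
print(r, cv2.boxPoints(r).tolist(), ray("top",cv2.boxPoints(r),.037)[:,:2].round(4).tolist())
# shaft: dark columns
for u in range(236,270): 
    col=g[262:290,u].astype(float); print(u,262+int(col.argmin()),int(col.min()),int(np.median(col)),end='; ')
print()
# plate front edge: gray steps
for u in range(315,440,10):
    print(u,g[200:224,u].tolist())
E
```

```text
((204.79452514648438, 279.4774475097656), (18.645402908325195, 63.133419036865234), 81.52884674072266) [[172.19886779785156, 274.9066162109375], [234.6435089111328, 265.6063232421875], [237.3901824951172, 284.04827880859375], [174.94554138183594, 293.34857177734375]] [[0.4876, 0.3949], [0.5109, 0.2389], [0.4644, 0.2311], [0.4413, 0.3864]]
236 285 85 122; 237 285 76 121; 238 280 93 124; 239 279 104 123; 240 279 107 123; 241 276 96 122; 242 276 92 123; 243 276 101 123; 244 279 101 122; 245 279 95 122; 246 278 106 122; 247 276 107 122; 248 275 93 122; 249 275 90 122; 250 275 99 122; 251 278 101 122; 252 278 96 122; 253 278 107 122; 254 275 105 122; 255 274 100 122; 256 274 105 122; 257 277 101 121; 258 274 103 122; 259 277 98 121; 260 277 102 121; 261 276 106 121; 262 274 110 121; 263 276 105 121; 264 273 98 121; 265 273 103 121; 266 286 119 122; 267 288 119 122; 268 271 118 122; 269 271 119 122; 
315 [122, 124, 122, 121, 122, 122, 123, 123, 122, 121, 118, 121, 118, 118, 119, 119, 119, 121, 120, 120, 120, 121, 118, 118]
325 [58, 59, 59, 59, 60, 58, 59, 61, 61, 60, 58, 58, 60, 60, 59, 58
[... 585 characters left out ...]
385 [59, 58, 56, 57, 58, 57, 59, 57, 58, 60, 60, 65, 85, 113, 116, 119, 116, 114, 113, 115, 113, 114, 116, 116]
395 [57, 57, 57, 57, 58, 57, 59, 58, 61, 61, 65, 85, 112, 113, 116, 119, 118, 114, 114, 116, 114, 115, 118, 114]
405 [58, 58, 57, 57, 56, 57, 57, 57, 56, 50, 85, 115, 114, 114, 118, 119, 120, 116, 115, 119, 115, 116, 118, 118]
415 [128, 128, 127, 129, 117, 54, 56, 56, 53, 88, 118, 118, 116, 118, 120, 118, 120, 120, 119, 119, 117, 118, 118, 117]
425 [56, 57, 59, 57, 57, 56, 61, 82, 121, 123, 120, 120, 117, 119, 118, 119, 119, 120, 120, 121, 120, 120, 119, 117]
435 [119, 122, 120, 123, 121, 123, 121, 123, 121, 120, 119, 122, 119, 119, 119, 119, 118, 122, 119, 119, 120, 119, 118, 116]
```

View pics/crop1.png

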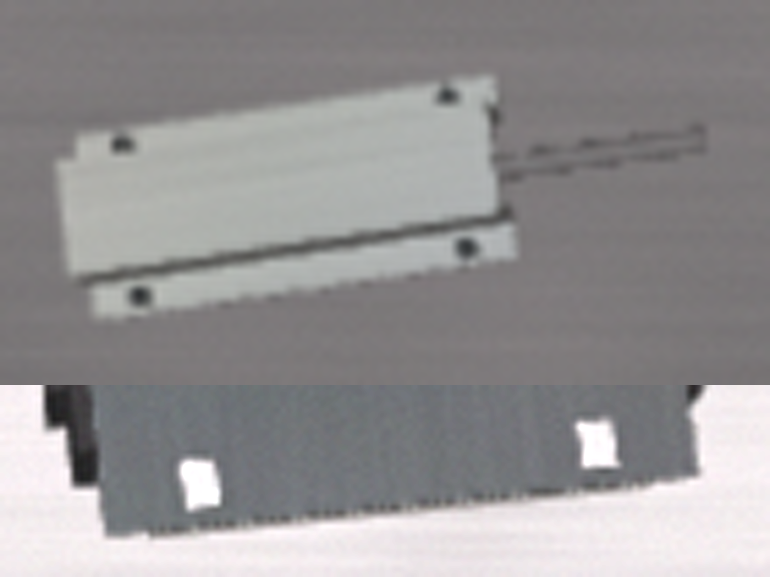

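The top crop confirms the sleeve with the shaft showing, about (238,278) to (265.5,274.5) in full-frame pixels. The bed's front edge runs from about (324,217) to (432,207).

```bash
cat >> h.py <<'E'
def sl():
    q=lambda x,y:[165+x/7-.43,255+y/7-.43]
    c=ray("top",[q(77,132),q(497,75),q(517,258),q(92,318)],.003)[:,:2]
    return c
E
python3 - <<'E'
from h import *
c=sl(); print("flange corners",c.round(4).tolist(), [np.linalg.norm(c[i]-c[(i+1)%4]).round(4) for i in range(4)])
ax=(c[1]+c[2]-c[0]-c[3]); ax/=np.linalg.norm(ax); print("sleeve centre",c.mean(0).round(4),"yaw",np.degrees(np.arctan2(ax[1],ax[0])), "mouth",((c[1]+c[2])/2).round(4))
p=ray("top",[[240,277.95],[265.5,274.45]],.014)[:,:2]; print("shaft",p.round(4).tolist(), np.degrees(np.arctan2(*(p[1]-p[0])[::-1])), np.linalg.norm(p[1]-p[0]))
e=ray("top",[[325,217.1],[335,216.9],[345,216],[355,215],[365,214],[375,213],[385,212],[395,211],[405,210],[415,209],[425,207.1]],.079)[:,:2]
k=np.polyfit(e[:,1],e[:,0],1); print("edge x=ky+c",k)
n=ray("top",[[323.8,217.3],[432,207]],.079)[:,:2]; print(n.round(4).tolist(), np.linalg.norm(n[0]-n[1]))
mid=n.mean(0); mid[0]=np.polyval(k,mid[1]); d=np.array([1,-k[0]]); d/=np.linalg.norm(d)
print("bed mid",mid.round(4),"yaw",np.degrees(np.arctan2(d[1],d[0])),"face mid",(mid+.07*d).round(4))
s=manip.state()
from scipy.spatial.transform import Rotation as R
w,x,y,z=s["tool_rot"]; print(R.from_quat([x,y,z,w]).as_matrix().round(3).tolist())
for nme,uv in dict(bottle=[228,170],spool=[491,250],scr=[470,340]).items(): print(nme,ray("top",uv,.02)[0,:2].round(3))
E
```

```text
flange corners [[0.4953, 0.3949], [0.5162, 0.2413], [0.4488, 0.2326], [0.4271, 0.387]] [np.float64(0.155), np.float64(0.0679), np.float64(0.1559), np.float64(0.0686)]
sleeve centre [0.4718 0.3139] yaw -82.12410596925378 mouth [0.4825 0.2369]
shaft [[0.4822, 0.2278], [0.4911, 0.1631]] -82.19158441910773 0.06538875234453602
edge x=ky+c [-0.10056327  0.62539133]
[[0.6255, 0.0152], [0.6512, -0.253]] 0.26938430027205795
bed mid [ 0.6373 -0.1189] yaw 5.742544824926626 face mid [ 0.707  -0.1119]
[[0.904, -0.001, 0.427], [-0.427, -0.002, 0.904], [-0.0, -1.0, -0.002]]
bottle [0.765 0.264]
spool [ 0.553 -0.412]
scr [ 0.325 -0.349]
```

Emit:
apply_moves(
  moves=[
    [-1, 0, 0, 0, 0, 8.1, 0],
    [-1, 0, 0, 0, 0, 8.1, 0],
    [-1, 0, 0, 0, 0, 8.1, 0],
    [-1, 0, 0, 0, 0, 8.1, 0],
    [-1, 0, 0, 0, 0, 8.1, 0],
    [-1, 0, 0, 0, 0, 8.1, 0],
    [-1, 0, 0, 0, 0, 8.2, 0],
    [-1, 36, 6, 15, 0, 0, 0],
    [-1, 36, 9, 15, 0, 0, 0],
    [-1, 36, 9, 15, 0, 0, 0],
    [-1, 36, 9, 15, 0, 0, 0],
    [-1, 36, 9, 15, 0, 0, 0],
    [-1, 36, 9, 15, 0, 0, 0],
    [-1, 36, 9, 15, 0, 0, 0],
    [-1, 36, 9, 15, 0, 0, 0],
    [-1, 36, 9, 15, 0, 0, 0],
    [-1, 36, 9, 15, 0, 0, 0],
    [-1, 38, 9, 17, 0, 0, 0],
    [-1, 0, 0, 0, 0, 0, 0],
  ],
)

```text
time: 2.0
tool_pos: [0.4878, 0.1904, 0.1525]
tool_rot: [-0.531, 0.533, -0.466, 0.465]
contact_force: [-0.9, 0.5, 0.2]
gripper_width: 1.003
```

```bash
cat >> h.py <<'E'
from scipy.spatial.transform import Rotation as R
def st(t=None,yaw=None):
    s=manip.state(); w,x,y,z=s["tool_rot"]; M=R.from_quat([x,y,z,w]).as_matrix(); p=s["tool_pos"]
    print("t",round(s["time"],2),"p",p.round(4),"yawx",np.degrees(np.arctan2(M[1,0],M[0,0])).round(2),"zdir",M[:,1].round(3),"F",s["contact_force"].round(2),"Ftool",(M.T@s["contact_force"]).round(2),"T",s["ft_torque"].round(2),"w",round(s["gripper_width"],3),"j",s["joint_pos"].round(2))
    if t is not None: print("go tool mm",(M.T@(np.array(t)-p)*1000).round(1))
    if yaw is not None:
        Md=np.c_[[np.cos(yaw),np.sin(yaw),0],[0,0,-1],[-np.sin(yaw),np.cos(yaw),0]]
        print("turn deg",np.degrees(R.from_matrix(M.T@Md).as_rotvec()).round(2))
    return p,M
E
python3 - <<'E'
from h import *
st([.487,.193,.06],np.radians(-82.15))
cv2.imwrite("pics/top1.png",manip.grab_frame("top"))
E
```

```text
t 2.0 p [0.4878 0.1904 0.1525] yawx -82.37 zdir [-0.002 -0.002 -1.   ] F [-0.88  0.49  0.17] Ftool [-0.61 -0.17 -0.81] T [ 0.02  0.02 -0.02] w 1.003 j [ 0.23 -0.11  1.94 -0.    1.31  0.1 ]
go tool mm [-2.8 92.5 -0.2]
turn deg [ 0.15 -0.22  0.09]
```

Emit:
apply_moves(
  moves=[
    [-1, -1, 30, 0, 0, 0, 0],
    [-1, -1, 30, 0, 0, 0, 0],
    [-1, -1, 30, 0, 0, 0, 0],
    [-1, 0, 20, 0, 0, 0, 0],
    [-1, 0, 10, 0, 0, 0, 0],
    [-1, 0, 8, 0, 0, 0, 0],
    [-1, 0, 0, 0, 0, 0, 0],
    [0, 0, 0, 0, 0, 0, 0],
    [0.5, 0, 0, 0, 0, 0, 0],
    [1, 0, 0, 0, 0, 0, 0],
    [1, 0, 0, 0, 0, 0, 0],
    [1, 0, 0, 0, 0, 0, 0],
    [1, 0, 0, 0, 0, 0, 0],
    [1, 0, 0, 0, 0, 0, 0],
  ],
)

```text
time: 3.45
tool_pos: [0.4869, 0.1971, 0.0265]
tool_rot: [0.534, -0.533, 0.464, -0.464]
contact_force: [-0.1, -0.4, 0.3]
gripper_width: 0.059
```

```bash
python3 - <<'E'
from h import *
st([.487,.193,.024],np.radians(-82.15))
E
```

```text
t 3.45 p [0.4869 0.1971 0.0265] yawx -82.07 zdir [ 0.  0. -1.] F [-0.08 -0.35  0.3 ] Ftool [ 0.34 -0.3  -0.12] T [-0.03 -0.09 -0.06] w 0.059 j [ 0.24  0.07  2.   -0.    1.07  0.1 ]
go tool mm [ 4.1  2.5 -0.4]
turn deg [-0.03  0.08  0.  ]
```

Emit:
apply_moves(
  moves=[
    [1, 0, 0, 0, 0, 0, 0],
    [1, 5, 0, 0, 0, 0, 0],
    [1, 10, 0, 0, 0, 0, 0],
    [1, 15, 0, 0, 0, 0, 0],
    [1, 15, 0, 0, 0, 0, 0],
    [1, 5, 0, 0, 0, 0, 0],
  ],
)

```text
time: 4.05
tool_pos: [0.4937, 0.1457, 0.0263]
tool_rot: [-0.533, 0.533, -0.465, 0.465]
contact_force: [0.1, 0.8, 0.6]
gripper_width: 0.06
```

```bash
python3 - <<'E'
from h import *
st([.4932,.148,.024],np.radians(-82.15))
f=manip.grab_frame("top");g=manip.grab_frame("scene")
cv2.imwrite("pics/p2.png",np.hstack([cv2.resize(f[235:315,170:290],(480,320),interpolation=2),cv2.resize(g[230:330,330:440],(320,320),interpolation=2)]))
E
```

```text
t 4.05 p [0.4937 0.1457 0.0263] yawx -82.17 zdir [-0. -0. -1.] F [0.07 0.82 0.63] Ftool [-0.8  -0.63  0.18] T [ 0.24  0.07 -0.04] w 0.06 j [ 0.14  0.05  2.02 -0.    1.07  0.01]
go tool mm [-2.4  2.3 -0.2]
turn deg [ 0.01 -0.02  0.01]
```

View pics/p2.png

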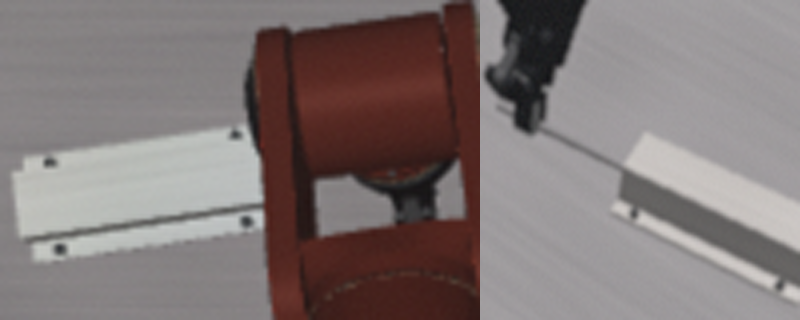

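The scene crop shows the shaft in the jaws, with the tip just ahead of them and more shaft out of the sleeve than before. The rod is following, so I'll draw it out fully.

Emit:
apply_moves(
  moves=[
    [1, 10, 0, 0, 0, 0, 0],
    [1, 16, 0, 0, 0, 0, 0],
    [1, 16, 0, 0, 0, 0, 0],
    [1, 16, 0, 0, 0, 0, 0],
    [1, 16, 0, 0, 0, 0, 0],
    [1, 16, 0, 0, 0, 0, 0],
    [1, 16, 0, 0, 0, 0, 0],
    [1, 12, 0, 0, 0, 0, 0],
    [1, 4, 0, 0, 0, 0, 0],
    [1, 0, 0, 0, 0, 0, 0],
    [0, 0, 0, 0, 0, 0, 0],
    [-1, 0, 0, 0, 0, 0, 0],
    [-1, 0, 0, 0, 0, 0, 0],
    [-1, 0, 0, 0, 0, 0, 0],
    [-1, 0, -20, 0, 0, 0, 0],
    [-1, 0, -40, 0, 0, 0, 0],
    [-1, 0, -40, 0, 0, 0, 0],
    [-1, 0, 0, 0, 0, 0, 0],
  ],
)

```text
time: 5.95
tool_pos: [0.5147, 0.0266, 0.1332]
tool_rot: [0.536, -0.531, 0.46, -0.468]
contact_force: [0.4, -0.7, 1.4]
gripper_width: 0.999
```

```bash
python3 - <<'E'
from h import *
st()
f=manip.grab_frame("top");g=manip.grab_frame("scene")
cv2.imwrite("pics/top3.png",f);cv2.imwrite("pics/scene3.png",g)
cv2.imwrite("pics/p3.png",np.hstack([cv2.resize(f[225:325,170:330],(480,300),interpolation=2),cv2.resize(g[200:300,280:386],(318,300),interpolation=2)]))
E
```

```text
t 5.95 p [0.5147 0.0266 0.1332] yawx -82.03 zdir [ 0.012 -0.001 -1.   ] F [ 0.4  -0.72  1.41] Ftool [ 0.78 -1.4   0.31] T [-0.06 -0.04  0.02] w 0.999 j [-0.09 -0.12  1.98  0.    1.27 -0.23]
```

View pics/p3.png

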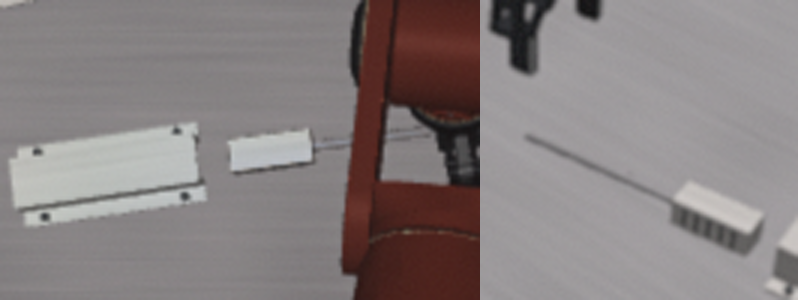

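The pictures show the rod flat on the bench, out of the sleeve and released, with its handle at about (260,275) in the top view. Now I'll measure the handle.

```bash
python3 - <<'E'
from h import *
f=cv2.imread("pics/top3.png");g=cv2.cvtColor(f,cv2.COLOR_BGR2GRAY)
m=(g[262:290,242:280]>150).astype(np.uint8)
cs,_=cv2.findContours(m,0,2); c=max(cs,key=cv2.contourArea)+np.array([242,262]); r=cv2.minAreaRect(c); b=cv2.boxPoints(r)
P=ray("top",b,.028)[:,:2]; print(b.round(1).tolist(),P.round(4).tolist(),[np.linalg.norm(P[i]-P[(i+1)%4]).round(4) for i in range(4)],"centre",P.mean(0))
ctr=P.mean(0)
# tip in scene
t=ray("scene",[280+528/3,200+135/3],.014)[0,:2]; print("tip(scene)",t.round(4), "yaw",np.degrees(np.arctan2(*(t-ctr)[::-1])),np.linalg.norm(t-ctr))
p=ray("top",[[170+318/3,225+147/3],[170+430/3,225+130/3]],.014)[:,:2];print("shaft yaw top",p.round(4).tolist(),np.degrees(np.arctan2(*(p[1]-p[0])[::-1])))
st([*ctr,.022],np.radians(-82.1))
E
```

```text
[[245.60000610351562, 271.29998779296875], [272.3999938964844, 267.5], [273.79998779296875, 277.70001220703125], [247.10000610351562, 281.6000061035156]] [[0.4974, 0.2122], [0.5071, 0.1447], [0.4811, 0.1408], [0.4715, 0.208]] [np.float64(0.0681), np.float64(0.0263), np.float64(0.0679), np.float64(0.0262)] centre [0.48928678 0.1764346 ]
tip(scene) [0.2334 0.305 ] yaw 153.32567944967363 0.28639757741430527
shaft yaw top [[0.4922, 0.1363], [0.5066, 0.0412]] -81.37110648871752
t 6.05 p [0.5113 0.0269 0.1277] yawx -82.04 zdir [ 0.003 -0.    -1.   ] F [-0.38 -0.02 -0.87] Ftool [-0.04  0.87 -0.38] T [ 0.04 -0.02  0.  ] w 0.997 j [-0.09 -0.11  1.99  0.    1.26 -0.23]
go tool mm [-151.2  105.6   -1.4]
turn deg [-0.17  0.06  0.04]
```

Emit:
apply_moves(
  moves=[
    [-1, -30, 0, 0, 0, 0, 0],
    [-1, -30, 0, 0, 0, 0, 0],
    [-1, -30, 0, 0, 0, 0, 0],
    [-1, -30, 0, 0, 0, 0, 0],
    [-1, -24, 0, -1, 0, 0, 0],
    [-1, -7, 20, 0, 0, 0, 0],
    [-1, 0, 30, 0, 0, 0, 0],
    [-1, 0, 25, 0, 0, 0, 0],
    [-1, 0, 14, 0, 0, 0, 0],
    [-1, 0, 8, 0, 0, 0, 0],
    [-1, 0, 4, 0, 0, 0, 0],
    [-1, 0, 0, 0, 0, 0, 0],
  ],
)

```text
time: 7.25
tool_pos: [0.4888, 0.1761, 0.0254]
tool_rot: [0.533, -0.533, 0.464, -0.464]
contact_force: [-0.4, -0.0, -0.1]
gripper_width: 0.996
```

```bash
python3 - <<'E'
from h import *
st([.4893,.1764,.022],np.radians(-82.1))
E
```

```text
t 7.25 p [0.4888 0.1761 0.0254] yawx -82.06 zdir [ 0. -0. -1.] F [-0.44 -0.01 -0.11] Ftool [-0.05  0.11 -0.44] T [-0.03  0.03 -0.03] w 0.996 j [ 0.2   0.06  2.01 -0.    1.07  0.06]
go tool mm [-0.2  3.4  0.6]
turn deg [-0.    0.04  0.  ]
```

Emit:
apply_moves(
  moves=[
    [-1, 0, 3, 0, 0, 0, 0],
    [0, 0, 0, 0, 0, 0, 0],
    [1, 0, 0, 0, 0, 0, 0],
    [1, 0, 0, 0, 0, 0, 0],
    [1, 0, 0, 0, 0, 0, 0],
    [1, 0, 0, 0, 0, 0, 0],
    [1, 0, -4, 0, 0, 0, 0],
    [1, 0, -10, 0, 0, 0, 0],
    [1, 0, -20, 0, 0, 0, 0],
    [1, 0, -20, 0, 0, 0, 0],
    [1, 0, -6, 0, 0, 0, 0],
    [1, 0, 0, 0, 0, 0, 0],
  ],
)

```text
time: 8.45
tool_pos: [0.4894, 0.1764, 0.0837]
tool_rot: [0.534, -0.533, 0.464, -0.465]
contact_force: [0.8, -0.2, -1.6]
gripper_width: 0.314
```

```bash
python3 - <<'E'
from h import *
st([.4893,.1764,.05],np.radians(5.74))
E
```

```text
t 8.45 p [0.4894 0.1764 0.0837] yawx -82.05 zdir [ 0.003  0.001 -1.   ] F [ 0.78 -0.15 -1.62] Ftool [0.26 1.62 0.75] T [ 0.03  0.06 -0.01] w 0.314 j [ 0.2  -0.03  1.99  0.    1.18  0.06]
go tool mm [-0.  33.7 -0.1]
turn deg [ -0.13 -87.79   0.11]
```

Emit:
apply_moves(
  moves=[
    [1, 14, 0, -5, 0, 0, 0],
    [1, 26, 0, -9, 0, 0, 0],
    [1, 26, 0, -10, 0, 0, 0],
    [1, 26, 0, -9, 0, 0, 0],
    [1, 26, 0, -10, 0, 0, 0],
    [1, 26, 0, -9, 0, 0, 0],
    [1, 26, 0, -10, 0, 0, 0],
    [1, 26, 0, -9, 0, 0, 0],
    [1, 26, 0, -9, 0, 0, 0],
    [1, 26, 0, -9, 0, 0, 0],
    [1, 26, 0, -9, 0, 0, 0],
    [1, 21, 0, -7, 0, 0, 0],
    [1, 10, 0, -4, 0, 0, 0],
    [1, 0, 0, 0, 0, 0, 0],
  ],
)

```text
time: 9.85
tool_pos: [0.4216, -0.1417, 0.0813]
tool_rot: [-0.533, 0.533, -0.466, 0.464]
contact_force: [0.0, 0.3, -1.9]
gripper_width: 0.314
```

Emit:
apply_moves(
  moves=[
    [1, 0, 0, 0, 0, -4, 0],
    [1, 0, 0, 0, 0, -7, 0],
    [1, 0, 0, 0, 0, -7, 0],
    [1, 0, 0, 0, 0, -7, 0],
    [1, 0, 0, 0, 0, -7, 0],
    [1, 0, 0, 0, 0, -7, 0],
    [1, 0, 0, 0, 0, -7, 0],
    [1, 0, 0, 0, 0, -7, 0],
    [1, 0, 0, 0, 0, -7, 0],
    [1, 0, 0, 0, 0, -7, 0],
    [1, 0, 0, 0, 0, -7, 0],
    [1, 0, 0, 0, 0, -7, 0],
    [1, 0, 0, 0, 0, -4.8, 0],
    [1, 0, 0, 0, 0, -2, 0],
    [1, 0, 0, 0, 0, 0, 0],
    [1, 0, 0, 0, 0, 0, 0],
  ],
)

```text
time: 11.45
tool_pos: [0.4226, -0.1402, 0.0819]
tool_rot: [0.706, -0.706, -0.035, 0.036]
contact_force: [-0.6, 0.0, -1.2]
gripper_width: 0.315
```

```bash
python3 - <<'E'
from h import *
st([.4234,-.1404,.05],np.radians(5.74))
f=manip.grab_frame("top");g=manip.grab_frame("scene")
cv2.imwrite("pics/top4.png",f);cv2.imwrite("pics/scene4.png",g)
cv2.imwrite("pics/p4.png",np.hstack([cv2.resize(f[180:320,300:460],(400,350),interpolation=2),cv2.resize(g[120:280,180:360],(394,350),interpolation=2)]))
E
```

```text
t 11.45 p [ 0.4226 -0.1402  0.0819] yawx 5.75 zdir [-0.001  0.001 -1.   ] F [-0.57  0.02 -1.2 ] Ftool [-0.57  1.2   0.08] T [-0.01  0.02 -0.02] w 0.315 j [-0.49 -0.22  2.17  0.    1.2  -2.16]
go tool mm [ 0.8 31.9 -0.3]
turn deg [-0.04  0.01 -0.03]
```

View pics/p4.png

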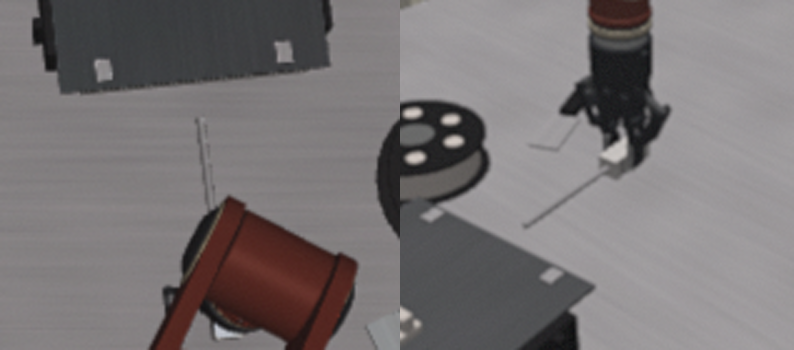

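The top picture shows the rod pointing at the bed's front edge, tip at about (380,226.8). The scene picture shows the tip at about (237,223.7). I'll locate the tip from the two views.

```bash
python3 - <<'E'
from h import *
o=[];d=[]
for n,uv in(("top",[380,226.6]),("scene",[237.1,223.7])):
    a=ray(n,uv,0)[0];b=ray(n,uv,.2)[0];o.append(a);d.append((b-a)/np.linalg.norm(b-a))
A=sum(np.eye(3)-np.outer(x,x) for x in d);B=sum((np.eye(3)-np.outer(x,x))@y for x,y in zip(d,o))
t=np.linalg.solve(A,B)
p,M=st()
print("tip tri",t.round(4),"tip from tcp",((M.T@(t-p))*1000).round(1))
sh=ray("top",[[380,226.6],[300+210/2.5,180+208/2.5]],.074)[:,:2];print("shaft yaw",np.degrees(np.arctan2(*(sh[0]-sh[1])[::-1])),sh.round(4).tolist())
Fm=np.array([.707,-.1119]);c,s=np.cos(np.radians(5.74)),np.sin(np.radians(5.74))
print("tip in printer", np.array([[c,s],[-s,c]])@(t[:2]-Fm))
E
```

```text
t 11.55 p [ 0.4226 -0.1405  0.0821] yawx 5.75 zdir [-0.  0. -1.] F [ 0.38 -0.85 -1.81] Ftool [ 0.29  1.81 -0.89] T [-0.    0.06  0.01] w 0.315 j [-0.49 -0.22  2.17  0.    1.2  -2.16]
tip tri [ 0.6025 -0.123   0.0697] tip from tcp [180.7  12.3  -0.6]
shaft yaw 5.048489978367276 [[0.6029, -0.1238], [0.5115, -0.1319]]
tip in printer [-0.10511048 -0.00054642]
```

Emit:
apply_moves(
  moves=[
    [1, 0, 10, -10, 0, 0, 0],
    [1, 0, 10, -12, 0, 0, 0],
    [1, 0, 9, -12, 0, 0, 0],
    [1, 0, 0, 0, 0, 0, 0],
    [1, 15, 0, 0, 0, 0, 0],
    [1, 20, 0, 0, 0, 0, 0],
    [1, 20, 0, 0, 0, 0, 0],
    [1, 20, 0, 0, 0, 0, 0],
    [1, 12, 0, 0, 0, 0, 0],
    [1, 3, 0, 0, 0, 0, 0],
    [1, 0, 0, 0, 0, 0, 0],
  ],
)

```text
time: 12.65
tool_pos: [0.5155, -0.1657, 0.0531]
tool_rot: [0.706, -0.706, -0.035, 0.036]
contact_force: [-0.3, -0.2, -2.1]
gripper_width: 0.315
```

```bash
cat >> h.py <<'E'
def pr():
    p,M=st(); c,s=np.cos(np.radians(5.74)),np.sin(np.radians(5.74))
    q=np.array([[c,s],[-s,c]])@(p[:2]-np.array([.707,-.1119])); print("TCP printer mm",(q*1000).round(1),"tip est",((q+[.1825,-.0006])*1000).round(1))
E
python3 -c "
from h import *
pr()"
```

```text
t 12.65 p [ 0.5155 -0.1657  0.0531] yawx 5.76 zdir [-0.001  0.    -1.   ] F [-0.27 -0.17 -2.1 ] Ftool [-0.29  2.1  -0.14] T [-0.03  0.06 -0.03] w 0.315 j [-0.45  0.07  1.95 -0.    1.12 -2.12]
TCP printer mm [-195.9  -34.3] tip est [-13.4 -34.9]
```

Next I'll advance slowly until the tip touches.

Emit:
apply_moves(
  moves=[
    [1, 4, 0, 0, 0, 0, 0],
    [1, 3, 0, 0, 0, 0, 0],
    [1, 2, 0, 0, 0, 0, 0],
    [1, 0, 0, 0, 0, 0, 0],
  ],
)

```text
time: 13.05
tool_pos: [0.5248, -0.165, 0.0534]
tool_rot: [-0.706, 0.706, 0.035, -0.035]
contact_force: [-0.8, -0.5, -0.8]
gripper_width: 0.314
```

Emit:
apply_moves(
  moves=[
    [1, 2, 0, 0, 0, 0, 0],
    [1, 1, 0, 0, 0, 0, 0],
    [1, 0, 0, 0, 0, 0, 0],
  ],
)

```text
time: 13.35
tool_pos: [0.5278, -0.1646, 0.0533]
tool_rot: [-0.706, 0.706, 0.035, -0.035]
contact_force: [-0.0, 0.3, -1.7]
gripper_width: 0.318
```

Emit:
apply_moves(
  moves=[
    [1, 2, 0, 0, 0, 0, 0],
    [1, 0, 0, 0, 0, 0, 0],
  ],
)

```text
time: 13.55
tool_pos: [0.5298, -0.1644, 0.0534]
tool_rot: [-0.706, 0.706, 0.036, -0.035]
contact_force: [-0.1, 0.9, -1.7]
gripper_width: 0.317
```

```bash
python3 -c "
from h import *
pr()"
```

```text
t 13.55 p [ 0.5298 -0.1644  0.0534] yawx 5.75 zdir [ 0. -0. -1.] F [-0.05  0.9  -1.69] Ftool [0.04 1.69 0.9 ] T [ 0.04  0.05 -0.  ] w 0.317 j [-0.43  0.09  1.92  0.    1.13 -2.11]
TCP printer mm [-181.5  -34.5] tip est [  1.  -35.1]
```

Emit:
apply_moves(
  moves=[
    [1, 2, 0, 0, 0, 0, 0],
    [1, 0, 0, 0, 0, 0, 0],
  ],
)

```text
time: 13.75
tool_pos: [0.5319, -0.1642, 0.0534]
tool_rot: [-0.706, 0.706, 0.036, -0.035]
contact_force: [-0.2, -1.0, -1.1]
gripper_width: 0.311
```

Emit:
apply_moves(
  moves=[
    [1, 2, 0, 0, 0, 0, 0],
    [1, 0, 0, 0, 0, 0, 0],
  ],
)

```text
time: 13.95
tool_pos: [0.5324, -0.1639, 0.0527]
tool_rot: [0.706, -0.706, -0.034, 0.037]
contact_force: [-6.8, -1.0, -0.3]
gripper_width: 0.315
```

The tip touched the face and reads about 7 N. I'll slide along the face with light pressure.

Emit:
apply_moves(
  moves=[
    [1, 0, 0, 2, 0, 0, 0],
    [1, 0, 0, 3, 0, 0, 0],
    [1, 0, 0, 3, 0, 0, 0],
    [1, 0, 0, 0, 0, 0, 0],
  ],
)

```text
time: 14.35
tool_pos: [0.5316, -0.1563, 0.0527]
tool_rot: [-0.706, 0.706, 0.034, -0.036]
contact_force: [-5.4, -2.7, -1.5]
gripper_width: 0.318
```

```bash
python3 -c "
from h import *
pr()"
```

```text
t 14.35 p [ 0.5316 -0.1563  0.0527] yawx 5.7 zdir [-0.003 -0.    -1.   ] F [-5.42 -2.68 -1.48] Ftool [-5.66  1.5  -2.12] T [-0.48  0.8  -0.39] w 0.318 j [-0.42  0.1   1.92 -0.    1.13 -2.09]
TCP printer mm [-179.   -26.6] tip est [  3.5 -27.2]
```

Emit:
apply_moves(
  moves=[
    [1, 0, 0, 3, 0, 0, 0],
    [1, 0, 0, 3, 0, 0, 0],
    [1, 0, 0, 2, 0, 0, 0],
    [1, 0, 0, 0, 0, 0, 0],
  ],
)

```text
time: 14.75
tool_pos: [0.5308, -0.1484, 0.0527]
tool_rot: [-0.706, 0.706, 0.034, -0.036]
contact_force: [-4.8, -3.9, -2.5]
gripper_width: 0.316
```

Emit:
apply_moves(
  moves=[
    [1, 0, 0, 3, 0, 0, 0],
    [1, 0, 0, 3, 0, 0, 0],
    [1, 0, 0, 2, 0, 0, 0],
    [1, 0, 0, 0, 0, 0, 0],
  ],
)

```text
time: 15.15
tool_pos: [0.53, -0.1405, 0.0527]
tool_rot: [-0.706, 0.706, 0.034, -0.036]
contact_force: [-4.6, -2.5, -1.0]
gripper_width: 0.315
```

Emit:
apply_moves(
  moves=[
    [1, 0, 0, 3, 0, 0, 0],
    [1, 0, 0, 3, 0, 0, 0],
    [1, 0, 0, 2, 0, 0, 0],
    [1, 0, 0, 0, 0, 0, 0],
  ],
)

```text
time: 15.55
tool_pos: [0.5292, -0.1325, 0.0526]
tool_rot: [-0.706, 0.706, 0.034, -0.036]
contact_force: [-4.6, -2.8, -1.1]
gripper_width: 0.313
```

Emit:
apply_moves(
  moves=[
    [1, 0.3, 0, 3, 0, 0, 0],
    [1, 0.2, 0, 3, 0, 0, 0],
    [1, 0, 0, 2, 0, 0, 0],
    [1, 0, 0, 0, 0, 0, 0],
  ],
)

```text
time: 15.95
tool_pos: [0.5284, -0.1247, 0.0524]
tool_rot: [-0.706, 0.706, 0.033, -0.036]
contact_force: [-6.3, -4.3, -1.3]
gripper_width: 0.318
```

Emit:
apply_moves(
  moves=[
    [1, 0, 0, 3, 0, 0, 0],
    [1, 0, 0, 3, 0, 0, 0],
    [1, 0, 0, 2, 0, 0, 0],
    [1, 0, 0, 0, 0, 0, 0],
  ],
)

```text
time: 16.35
tool_pos: [0.5277, -0.1166, 0.0524]
tool_rot: [-0.706, 0.706, 0.034, -0.036]
contact_force: [-5.9, -4.1, -2.0]
gripper_width: 0.314
```

Emit:
apply_moves(
  moves=[
    [1, 0, 0, 3, 0, 0, 0],
    [1, 0, 0, 3, 0, 0, 0],
    [1, 0, 0, 2, 0, 0, 0],
    [1, 0, 0, 0, 0, 0, 0],
  ],
)

```text
time: 16.75
tool_pos: [0.529, -0.108, 0.0536]
tool_rot: [-0.706, 0.706, 0.036, -0.035]
contact_force: [0.3, 0.0, -1.4]
gripper_width: 0.315
```

The force vanished and the TCP moved forward, so the tip has dropped into the slot at y of about +22 mm. I'll push in.

Emit:
apply_moves(
  moves=[
    [1, 2, 0, 0, 0, 0, 0],
    [1, 3, 0, 0, 0, 0, 0],
    [1, 3, 0, 0, 0, 0, 0],
    [1, 0, 0, 0, 0, 0, 0],
  ],
)

```text
time: 17.15
tool_pos: [0.5371, -0.1074, 0.0535]
tool_rot: [-0.706, 0.706, 0.036, -0.035]
contact_force: [-0.4, -0.5, -1.7]
gripper_width: 0.315
```

```bash
python3 -c "
from h import *
pr()"
```

```text
t 17.15 p [ 0.5371 -0.1074  0.0535] yawx 5.76 zdir [ 0.001 -0.    -1.   ] F [-0.42 -0.53 -1.73] Ftool [-0.48  1.73 -0.48] T [-0.07  0.04 -0.08] w 0.315 j [-0.33  0.08  1.94  0.    1.12 -2.  ]
TCP printer mm [-168.6   21.4] tip est [13.9 20.8]
```

Emit:
apply_moves(
  moves=[
    [1, 3, 0, 0, 0, 0, 0],
    [1, 3, 0, 0, 0, 0, 0],
    [1, 3, 0, 0, 0, 0, 0],
    [1, 3, 0, 0, 0, 0, 0],
    [1, 0, 0, 0, 0, 0, 0],
  ],
)

```text
time: 17.65
tool_pos: [0.5485, -0.1062, 0.0531]
tool_rot: [0.706, -0.706, -0.035, 0.036]
contact_force: [-1.4, -0.5, -0.3]
gripper_width: 0.315
```

```bash
python3 -c "
from h import *
pr()"
```

```text
t 17.65 p [ 0.5485 -0.1062  0.0531] yawx 5.75 zdir [-0.001  0.    -1.   ] F [-1.38 -0.5  -0.25] Ftool [-1.43  0.25 -0.36] T [-0.06  0.32 -0.05] w 0.315 j [-0.32  0.1   1.91 -0.    1.13 -2.  ]
TCP printer mm [-157.2   21.6] tip est [25.3 21. ]
```

Emit:
apply_moves(
  moves=[
    [1, 3, 0, 0, 0, 0, 0],
    [1, 3, 0, 0, 0, 0, 0],
    [1, 2, 0, 0, 0, 0, 0],
    [1, 0, 0, 0, 0, 0, 0],
  ],
)

```text
time: 18.05
tool_pos: [0.5567, -0.1053, 0.0533]
tool_rot: [0.706, -0.706, -0.036, 0.035]
contact_force: [-1.9, -0.8, -1.6]
gripper_width: 0.315
```

Emit:
apply_moves(
  moves=[
    [1, 2, 0, 0, 0, 0, 0],
    [1, 1, 0, 0, 0, 0, 0],
    [1, 0, 0, 0, 0, 0, 0],
  ],
)

```text
time: 18.35
tool_pos: [0.5578, -0.1051, 0.0526]
tool_rot: [0.706, -0.706, -0.034, 0.037]
contact_force: [-8.9, -1.1, 0.2]
gripper_width: 0.314
```

```bash
python3 -c "
from h import *
pr()"
```

```text
t 18.35 p [ 0.5578 -0.1051  0.0526] yawx 5.75 zdir [-0.004  0.    -1.   ] F [-8.88 -1.07  0.2 ] Ftool [-8.94 -0.16 -0.17] T [-0.23  0.99 -0.09] w 0.314 j [-0.32  0.13  1.89 -0.    1.13 -1.99]
TCP printer mm [-147.8   21.7] tip est [34.7 21.1]
```

The travel since touching the face is 31 mm and the force is rising, which matches the end stop. I'll press a little more, hold, then withdraw.

Emit:
apply_moves(
  moves=[
    [1, 1.5, 0, 0, 0, 0, 0],
    [1, 0, 0, 0, 0, 0, 0],
    [1, 0, 0, 0, 0, 0, 0],
  ],
)

```text
time: 18.65
tool_pos: [0.558, -0.105, 0.0522]
tool_rot: [0.706, -0.706, -0.033, 0.038]
contact_force: [-13.1, -2.2, 2.2]
gripper_width: 0.319
```

```bash
python3 -c "
from h import *
pr()"
```

```text
t 18.65 p [ 0.558  -0.105   0.0522] yawx 5.75 zdir [-0.008  0.    -1.   ] F [-13.07  -2.22   2.21] Ftool [-13.24  -2.11  -0.89] T [-0.29  1.45 -0.18] w 0.319 j [-0.32  0.13  1.88 -0.    1.13 -1.99]
TCP printer mm [-147.6   21.8] tip est [34.9 21.2]
```

Emit:
apply_moves(
  moves=[
    [1, -3, 0, 0, 0, 0, 0],
    [1, -8, 0, 0, 0, 0, 0],
    [1, -12, 0, 0, 0, 0, 0],
    [1, -15, 0, 0, 0, 0, 0],
    [1, -15, 0, 0, 0, 0, 0],
    [1, -15, 0, 0, 0, 0, 0],
    [1, -15, 0, 0, 0, 0, 0],
    [1, -15, 0, 0, 0, 0, 0],
    [1, -15, 0, 0, 0, 0, 0],
    [1, -15, 0, 0, 0, 0, 0],
    [1, -12, 0, 0, 0, 0, 0],
    [1, -5, 0, 0, 0, 0, 0],
    [1, 0, 0, 0, 0, 0, 0],
  ],
)

```text
time: 19.95
tool_pos: [0.4162, -0.1195, 0.0534]
tool_rot: [-0.706, 0.706, 0.036, -0.035]
contact_force: [0.1, 0.5, -1.4]
gripper_width: 0.315
```

```bash
python3 -c "
from h import *
pr()"
```

```text
t 19.95 p [ 0.4162 -0.1195  0.0534] yawx 5.71 zdir [ 0.001 -0.    -1.   ] F [ 0.13  0.47 -1.38] Ftool [0.17 1.38 0.46] T [-0.04 -0.05 -0.  ] w 0.315 j [-0.45 -0.21  2.21  0.    1.14 -2.12]
TCP printer mm [-290.1   21.6] tip est [-107.6   21. ]
```

Emit:
apply_moves(
  moves=[
    [1, -5, 10, 0, 0, 0, 0],
    [1, 0, 10, 0, 0, 0, 0],
    [1, 0, 6, 0, 0, 0, 0],
    [1, 0, 2, 0, 0, 0, 0],
    [1, 0, 1, 0, 0, 0, 0],
    [1, 0, 0, 0, 0, 0, 0],
  ],
)

```text
time: 20.55
tool_pos: [0.4117, -0.12, 0.0242]
tool_rot: [0.706, -0.706, -0.035, 0.036]
contact_force: [-0.4, 0.5, -2.4]
gripper_width: 0.317
```

```bash
python3 -c "
from h import *
pr()"
```

```text
t 20.55 p [ 0.4117 -0.12    0.0242] yawx 5.75 zdir [-0.  0. -1.] F [-0.36  0.5  -2.44] Ftool [-0.31  2.44  0.53] T [-0.01  0.02  0.  ] w 0.317 j [-0.46 -0.16  2.23  0.    1.08 -2.13]
TCP printer mm [-294.6   21.5] tip est [-112.1   20.9]
```

Emit:
apply_moves(
  moves=[
    [1, 0, 1, 0, 0, 0, 0],
    [0.3, 0, 0, 0, 0, 0, 0],
    [-0.3, 0, 0, 0, 0, 0, 0],
    [-1, 0, 0, 0, 0, 0, 0],
    [-1, 0, 0, 0, 0, 0, 0],
    [-1, 0, 0, 0, 0, 0, 0],
    [-1, 0, 0, 0, 0, 0, 0],
    [-1, 0, -10, 0, 0, 0, 0],
    [-1, 0, -30, 0, 0, 0, 0],
    [-1, 0, -40, 0, 0, 0, 0],
    [-1, 0, -40, 0, 0, 0, 0],
    [-1, -30, -20, 0, 0, 0, 0],
    [-1, -20, 0, 0, 0, 0, 0],
    [-1, 0, 0, 0, 0, 0, 0],
  ],
)

```text
time: 21.95
tool_pos: [0.3612, -0.1253, 0.1647]
tool_rot: [-0.706, 0.707, 0.036, -0.034]
contact_force: [1.5, 1.0, -0.4]
gripper_width: 0.996
```

```bash
python3 - <<'E'
from h import *
st()
f=manip.grab_frame("top");g=manip.grab_frame("scene")
cv2.imwrite("pics/p5.png",np.hstack([cv2.resize(f[180:320,300:460],(400,350),interpolation=2),cv2.resize(g[120:280,180:360],(394,350),interpolation=2)]))
E
```

```text
t 21.95 p [ 0.3612 -0.1253  0.1647] yawx 5.66 zdir [ 0.003 -0.002 -1.   ] F [ 1.47  1.02 -0.39] Ftool [1.56 0.39 0.88] T [ 0.02 -0.04 -0.06] w 0.996 j [-0.53 -0.53  2.24 -0.    1.43 -2.2 ]
```

View pics/p5.png

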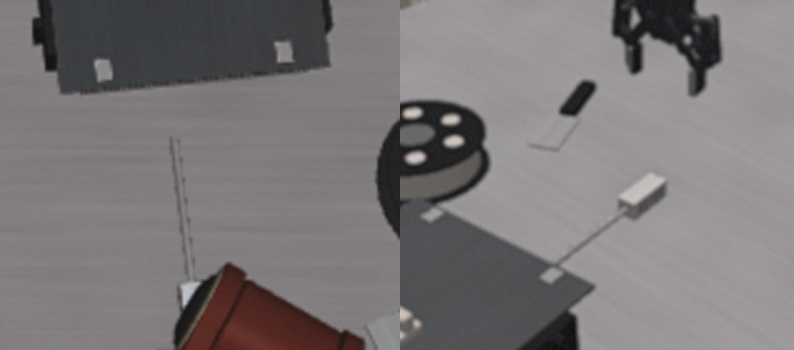

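The top picture shows the rod on the bench with its tip at about (370,235). That is clear of the bed edge at row 213 or so. The scene picture shows the gripper well away, and the spool and scraper where they were.

```bash
python3 - <<'E'
from h import *
t=ray("top",[370,235.2],.014)[0]; c,s=np.cos(np.radians(5.74)),np.sin(np.radians(5.74))
q=np.array([[c,s],[-s,c]])@(t[:2]-np.array([.707,-.1119])); print("tip printer",q.round(4))
if q[0]<-.08: print(manip.job_done())
E
```

```text
tip printer [-0.1133  0.0186]
the job is handed in; nothing more can be done
None
```

The job is handed in, at about 22 s of the 72 s allowed. No verdict was reported, and the latch joint could not be read directly.

- **Rod:** I drew it out of the sleeve farthest to the robot's right by its shaft end, laid it on the bench and released it. I then took it again by the handle.
- **Slot:** Sliding the tip along the hidden face with about 5 N, it dropped in at y of about +22 mm.
- **Latch:** I pushed until the tip was 31 mm behind where it first touched the face. The force rose to 13 N there with almost no further movement, which matches the end stop.
- **Last checks:** The rod lies flat on the bench with its tip about 113 mm in front of the search face, where 70 mm is required. The gripper is open and about 0.16 m up. The spool and scraper look unmoved. The bottle was outside the last picture, but the arm never went near it.
- **Disagreements:** The camera put the tip about 3 mm farther ahead than the touch did. It also put the tip about 3 mm lower than the grasp implied. Neither mattered for the job. The gripper opening also read low on the 8 mm shaft (about 5 mm), though it held.

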